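# Proof-pull a vase ear with a spring balance

## Task

Take the spring balance (the square metal sheath with a hook on a sliding rod) out of the tool crate, catch its hook in the vase ear that points towards the crate, and proof-load the ear: pull level and straight out from the vase until the rod's broad ring stands at the mouth of the sheath, never letting the rod out as far as the thin ring beyond it. Finish holding it there by the sheath, still and under load: do not let go at the end. Do not shift the loose cup, bowl or gourd jar standing on the bench.

Things in the scene. Friction and masses are not known exactly. Their poses are not given: they have to be found in the camera images.
- balance: spring balance lying flat in the crate beside a batten and a loop tool, hook end towards the vase's side: aluminium sheath, square, 28 x 28 x 130 mm, dark end caps, wire ring behind, steel hook ahead; 0.2 kg, 222 mm overall. Origin: centre of the sheath's underside; x along the sheath from ring to hook, z up. The sheath's axis is 14 mm up, its mouth 65 mm ahead (+x)
- hook_seat (a point): on the rod's axis, where a 9 mm bar's middle lies once in the hook; axes as balance; 113 mm ahead of its origin with the rod home. Level square hook of 5 mm wire: shank 10 mm to -y of the seat, running 33 mm back; cross wire 7 mm ahead; tip 10 mm to +y, pointing back, ending 2.5 mm behind the seat. Bring it sideways past the bar, tip (+y) leading, cross wire inside the ear; draw back
- rod (a joint): how far the 10 mm steel rod with the hook is drawn out of the sheath: 0 m home, 0.095 m at its stop. An inner spring pulls it home: 1.3 N at 0, plus 180 N per metre, so 12 N at the mark. Thin dark rings on the rod, 1.4 mm wide, reach the mouth at 0.020, 0.040 and 0.080 m; the one broad ring, 4 mm wide, the proof mark, at 0.060 m
- vase: black two-eared vase, 205 mm tall, belly 124 mm across, clamped immovably between the cork-faced jaws (115 mm high, at +y and -y) of a grey screw clamp, base 160 x 270 x 18 mm, handwheel at +y. Origin: on the bench under the vase's axis; x points level from that axis out along the ear to be tested, z up. Rim 227 mm above the bench, 42 mm in radius
- ear (a point): middle of the upright outer bar of the ear to be tested, axes as vase: 178 mm above the bench, 60 mm out from the vase's axis along its x. The bar is 9 mm round, straight for 17 mm above and below this point; the open space between bar and neck is 29 mm wide (neck radius 26 mm). The ear points roughly towards the crate (robot's left, +y)
- crate: open wooden tool crate, fixed, 270 (x) x 360 (y) x 55 mm high, walls and floor 8 mm thick; origin at the centre of its underside, z up. Also holds two small terracotta kiln props near its ends
- cup: loose black cup, 68 mm across, 66 mm high; origin at the centre of its underside; leave it standing
- bowl: loose dark bowl, 116 mm across, 52 mm high; origin at the centre of its underside; leave it standing
- jar: loose dark gourd-shaped jar, 88 mm across, 130 mm high; origin at the centre of its underside; leave it standing
Not all that is in view belongs to the job. There is more than one size of the balance; the one meant has the size given above.

How it is judged (in metres and radians):
On the way, in this order (a step that is already met when the one before it is completed fails the run):
1. the balance is lifted clear of the crate in the gripper (height (world z) of balance above 0.075 m and contact force between the fingers and balance above 3 N), for 0.2 s.
2. its hook is caught in the ear and the rod starts to draw out (distance between hook_seat and ear below 0.016 m and contact force between balance and vase above 1 N and value of joint rod above 0.01 m), for 0.1 s.
At the end, for the whole second after the job is handed in: The hook bears on the ear (seat within 16 mm of its bar's middle, over 1 N); the fingers hold the balance (over 3 N) 120 mm or more up, in line with the ear within 0.26 rad; the rod is out 52 to 68 mm and still (under 10 mm/s, balance under 20 mm/s), all through the last second (distance between hook_seat and ear below 0.016 m and contact force between balance and vase above 1 N and contact force between the fingers and balance above 3 N and value of joint rod between 0.052 and 0.068 m and velocity of joint rod between -0.01 and 0.01 m/s and height (world z) of balance above 0.12 m and linear speed of balance below 0.02 m/s and angle between the x axis of balance and the x axis of vase, either way round below 0.26 rad); the arm keeps its last pose, push and grip.
It fails at once if the rod is let out to the thin ring beyond the broad one (80 mm): the ear is overloaded (value of joint rod above 0.08 m).
It fails at once if a loose pot on the bench is shifted more than 20 mm or tipped (distance of any of cup, bowl, jar from where it was at the start of the episode above 0.02 m or angle between any of cup, bowl, jar's own z axis and vertical above 0.35 rad).
It also fails if it takes over 43 s, if anything falls off the work surface, if the arm or the gripper's body presses on something with over 40 N, if the wrist force passes 120 N, or if a joint passes its speed limit or range.

## Robot

A 7-joint arm with a two-finger parallel gripper is mounted at the origin on the work surface. World frame = base frame: x ahead of the robot, y to its left, z up, the work surface at z = 0. Lengths are in mm, angles in degrees, forces in N, time in s.
With the tool pointing down it reaches from about 400 to 850 mm from the base axis. Payload 4.5 kg.
Tool frame: the origin (TCP) lies at the very end of the fingers, on their centre line; the grasp point (between the pads) lies 19 mm behind it (r.grip_depth is the distance from the TCP to the grasp point, in mm); x points along the fingers, z is the direction in which the jaws open and shut, and the axes are right-handed (so a half turn about x gives the same grasp; the last joint's range is limited). The gripper opens to 85 mm and grips with 20 to 120 N. Pads are 22 mm wide; open, the fingers measure 114 mm over their backs; the gripper's body (76 mm by 85 mm) begins 54 mm behind the grasp point. The pads swing forward as they close: fully open they stand 13 mm farther back than shut.
Start: joints at [65.879, 39.483, -11.15, 89.685, 9.013, 51.709, -12.324], TCP at [274.583, -561.479, 231.317] pointing down, gripper open.
Joint ranges: [-172.22, 172.22], [-26.19, 119.32], [-84.43, 86.54], [7.71, 146.69], [-57.33, 237.33], [2.42, 119.75], [-152.13, 152.13]. Speed limits (degrees/s): [147.25, 147.25, 180, 180, 180, 180, 180].

## Interface

Orientations are given as a 3x3 rotation matrix whose columns are the frame's x, y, z axes.
In Python, from bench import r gives the robot as it stands.
- The arm moves only by the shell command python3 -m jog 'ROWS' [OPENING]. ROWS is JSON, a list that holds one entry, the list of rows, each a list of 6 numbers: the shift along the world's x, y, z normalised to -1 to 1, where 1 is 0.2 m, then the turn, a rotation vector about the world's x, y, z normalised to -1 to 1, where 1 is 30 degrees. A call has 1 to 8 rows; each row is the pose to reach, as a shift and turn from the pose measured when the call began; what a row does not reach only later rows make up. A row lasts 1/12 s, in which the tool goes at most 41.7 mm and 7.16 degrees, less where a joint would pass 70% of its speed; a pose out of reach is approached as far as the arm can. A call with a number of a shift or a turn outside -1 to 1 is refused whole. A call with a gripper value outside its range is refused whole. OPENING is the finger opening in mm, from 0 to 85.4, set as the call begins (- or left out, the last holds). The fingers move at their own pace and stop on an object; the grip force is fixed at half the most. Time passes only in rows, so rows that repeat a pose let the fingers close. It gives the time, the measured TCP pose, the force and the opening at its end, in the units of the state.
- r.sense(): the state, without advancing time (a new reading comes with each control period).
- r.camera(name): name is "side" or "top" or "wrist"; returns a dict with "img" (420x560x3 uint8, red, green, blue), "fx", "fy", "cx", "cy" (pixels), "distortion" ([k1, k2, p1, p2, k3] as OpenCV has them; the pictures are not rectified), "view" (4x4, takes a point from world to camera coordinates); the wrist camera has in their place "tool_from_camera" (4x4, takes a point from camera to tool coordinates, whose origin is the TCP and whose axes are the tool frame's). Camera axes: x right, y down, z forward; pixel columns grow to the right and rows downward; lengths in mm; the calibration is good to about 2 mm. A picture is of the moment at which its call begins: read the wrist's pose just before it. There is no depth.
- r.close_job(): hands the job in, once; it reports no verdict.
The state is a dict: "time_s": time; "joint_pos": joint angles; "qvel": joint speeds; "joint_efforts": joint torques, N m; "tcp_pos": TCP position; "ee_rot": TCP orientation; "ft_force": force on the tool from outside, world axes, zero at the start; "ft_torque": the same for the moment, N m; "grip_width": finger opening in mm.
Only numpy, scipy, OpenCV 4.12 (cv2) and the standard library are available. Lean on these libraries where they do the work, as an engineer would, in place of code of your own. Each camera call takes 0.05 s, during which the arm holds its last target.

## Working session

There is one attempt and no reset: what is moved stays moved. The work goes in short steps, Python scripts to look and compute and a shell command to move; the robot and the scene stay as the last step left them, time stands still between calls to the robot, and variables do not carry over. Pictures are saved under pics/ and viewed, and the job is handed in when it is done.

```bash
ls; mkdir -p pics; cat > h.py <<'E'
import numpy as np, cv2
from bench import r
def K(c): return np.array([[c['fx'],0,c['cx']],[0,c['fy'],c['cy']],[0,0,1.]])
def ray(c,px,V=None):
    u=cv2.undistortPoints(np.array([[px]],float),K(c),np.array(c['distortion'],float))[0,0]
    V=np.array(c['view']) if V is None else V
    R=V[:3,:3];o=-R.T@V[:3,3];return o,R.T@np.array([u[0],u[1],1.])
def onz(c,px,z,V=None):
    o,d=ray(c,px,V);return o+d*(z-o[2])/d[2]
def tri(c1,p1,c2,p2):
    o1,d1=ray(c1,p1);o2,d2=ray(c2,p2)
    A=np.stack([d1,-d2],1);s=np.linalg.lstsq(A,o2-o1,rcond=None)[0]
    a=o1+s[0]*d1;b=o2+s[1]*d2;return (a+b)/2,np.linalg.norm(a-b)
def proj(c,P,V=None):
    V=np.array(c['view']) if V is None else V
    rv,_=cv2.Rodrigues(V[:3,:3]);return cv2.projectPoints(np.array(P,float).reshape(-1,1,3),rv,V[:3,3],K(c),np.array(c['distortion'],float))[0][:,0]
def wristV(c,s):
    T=np.eye(4);T[:3,:3]=np.array(s['ee_rot']);T[:3,3]=s['tcp_pos']
    return np.linalg.inv(T@np.array(c['tool_from_camera']))
def save(n,img): cv2.imwrite('pics/'+n+'.png',cv2.cvtColor(img,cv2.COLOR_RGB2BGR))
E
python3 - <<'E'
from h import *
import pickle
s=r.sense();print(s)
D={}
for n in ['side','top','wrist']:
    c=r.camera(n);D[n]=c;save(n+'0',c['img']);print(n,{k:(np.round(v,3).tolist()) for k,v in c.items() if k!='img'})
pickle.dump((s,D),open('d0.pkl','wb'))
E
```

```text
pics
{'time_s': 0.0, 'joint_pos': array([ 65.88079638,  39.53484449, -11.14471761,  89.74612332,
         9.01170233,  51.70854617, -12.32311447]), 'qvel': array([-0.01985945, -0.129251  ,  0.00180133, -0.08146301, -0.0387111 ,
       -0.08819803,  0.00071698]), 'joint_efforts': array([ 4.28646708e-04, -5.39614606e+01, -1.26674473e+00, -1.58543891e+01,
        9.00311657e-03,  9.51934315e-03,  4.48091569e-06]), 'tcp_pos': array([ 274.19653312, -560.90750354,  230.46007686]), 'ee_rot': array([[-9.33203105e-04,  8.98324201e-01,  4.39332175e-01],
       [ 1.63238726e-03,  4.39333149e-01, -8.98322726e-01],
       [-9.99998232e-01, -1.21157314e-04, -1.87640004e-03]]), 'ft_force': array([ 0.53586946, -1.07683974, -0.20538208]), 'ft_torque': array([-0.00857949, -0.02493963,  0.05540525]), 'grip_width': 85.14573498265041}
side {'fx': 541.37, 'fy': 541.37, 'cx': 289.199, 'cy': 205.306, 'distortion': [0.043, 0.0, 0.0, 0.0, 0.0], 'view': [[-0.774, -0.633, 0.012, 331.412], [-0.381, 0.45, -0.808, 310.828], [0.506, -0.63, -0.589, 1625.119], [0.0, 0.0, 0.0, 1.0]]}
top {'fx': 386.972, 'fy': 386.972, 'cx': 281.565, 'cy': 216.077, 'distortion': [-0.012, 0.0, 0.0, 0.0, 0.0], 'view': [[0.01, -1.0, -0.021, -42.293], [-0.994, -0.008, -0.112, 516.941], [0.112, 0.022, -0.993, 1345.743], [0.0, 0.0, 0.0, 1.0]]}
wrist {'fx': 309.96, 'fy': 309.96, 'cx': 279.341, 'cy': 209.779, 'distortion': [-0.065, 0.0, 0.0, 0.0, 0.0], 'tool_from_camera': [[0.001, -0.299, 0.954, -142.797], [0.0, -0.954, -0.299, 76.414], [1.0, 0.0, -0.001, -0.181], [0.0, 0.0, 0.0, 1.0]]}
```

View pics/top0.png

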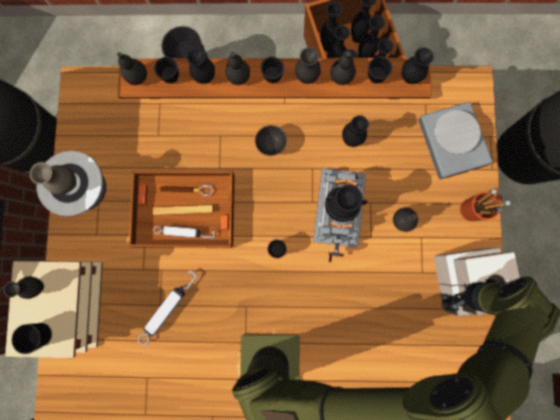

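View pics/side0.png

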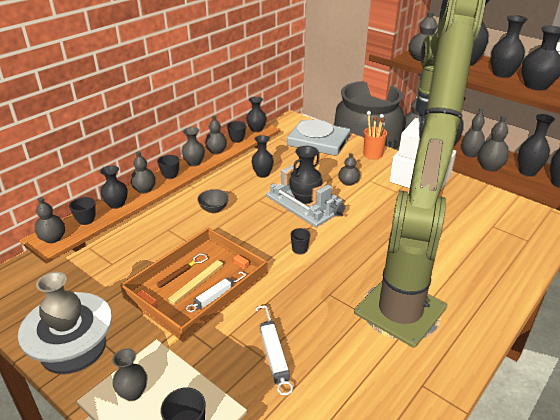

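```bash
python3 - <<'E'
from h import *
import pickle
s,D=pickle.load(open('d0.pkl','rb'))
t=D['top']['img'];si=D['side']['img']
save('a1',cv2.resize(t[165:255,125:240],None,fx=6.5,fy=6.5,interpolation=cv2.INTER_CUBIC))
save('a2',cv2.resize(t[160:270,300:430],None,fx=5,fy=5,interpolation=cv2.INTER_CUBIC))
save('a3',cv2.resize(si[225:335,120:280],None,fx=5,fy=5,interpolation=cv2.INTER_CUBIC))
save('a4',cv2.resize(si[130:260,230:390],None,fx=4.5,fy=4.5,interpolation=cv2.INTER_CUBIC))
E
```

```text
(no output)
```

View pics/a1.png

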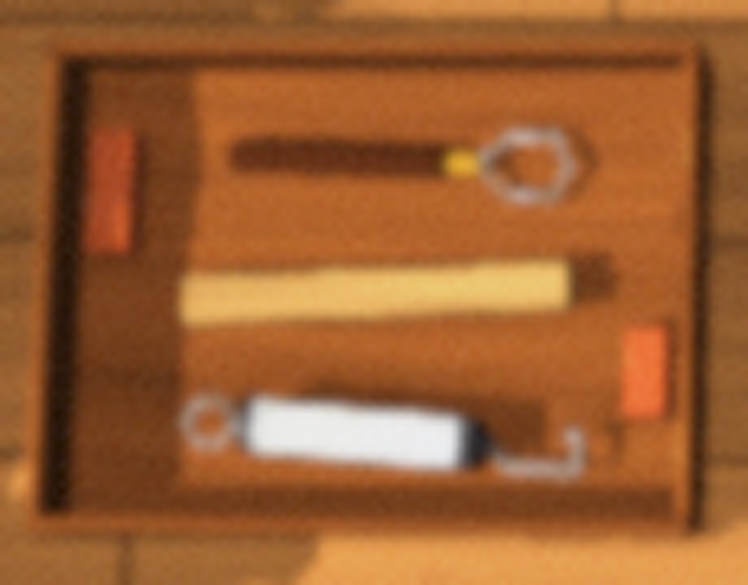

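View pics/a2.png

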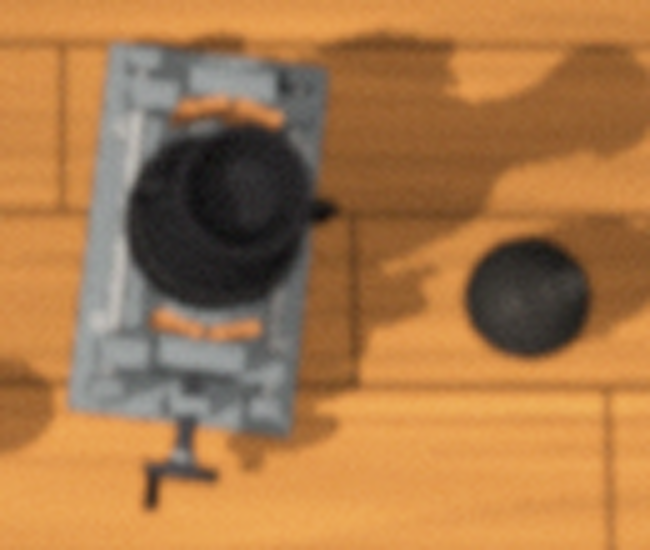

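View pics/a3.png

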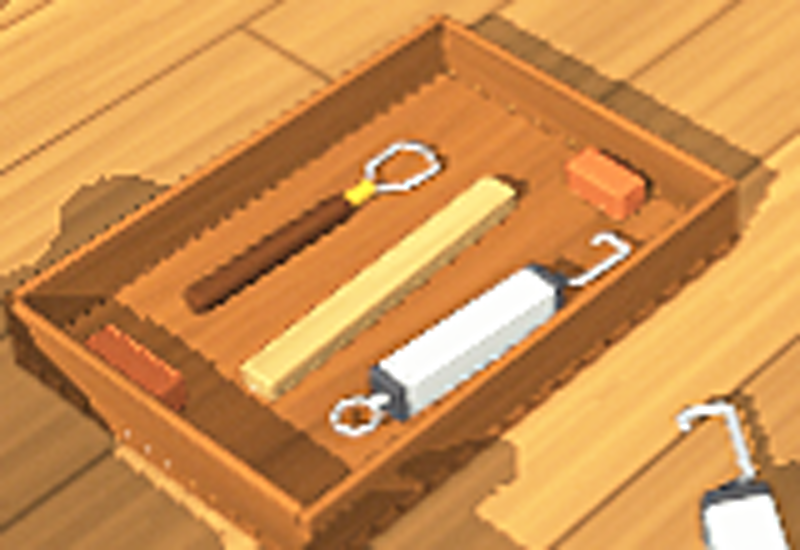

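View pics/a4.png

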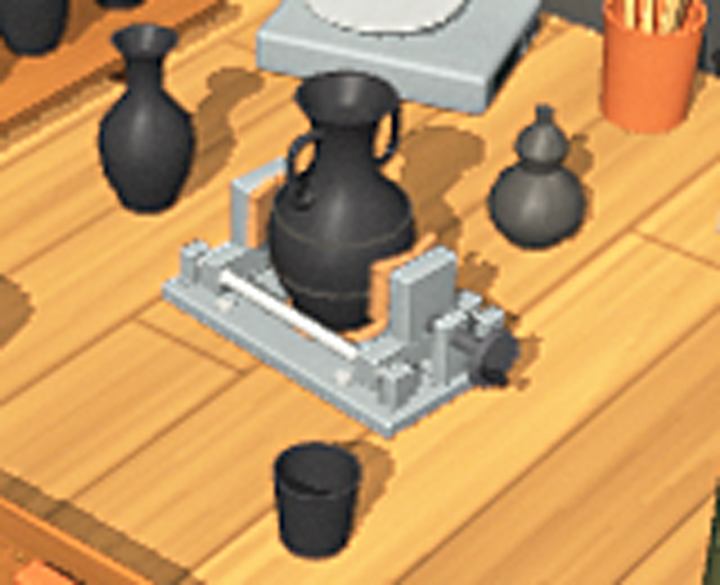

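```bash
python3 - <<'E'
from h import *
import pickle
s,D=pickle.load(open('d0.pkl','rb'))
c=D['top'];im=c['img'].astype(int)
m=((im.min(2)>170)).astype(np.uint8);m[:165]=0;m[255:]=0;m[:,:140]=0;m[:,225:]=0
n,l,st,ce=cv2.connectedComponentsWithStats(m)
for i in range(1,n):
    if st[i,4]>50:
        cs=cv2.findContours((l==i).astype(np.uint8),0,2)[0][0];rr=cv2.minAreaRect(cs);print(rr)
        b=cv2.boxPoints(rr)
        P=np.array([onz(c,p,36) for p in b]);print(P.round(1)[:,:2],P.mean(0))
def a(x,y,x0,y0,f): return ((x+.5)/f-.5+x0,(y+.5)/f-.5+y0)
# crate inner corners top at z=55 (a1 crop)
for p in [(50,48),(700,48),(35,520),(695,522)]: print('crate',onz(c,a(*p,125,165,6.5),55)[:2].round(0))
for p in [(210,422),(240,422),(470,443),(580,468),(575,432)]: print('bal',onz(c,a(*p,125,165,6.5),22)[:2].round(0))
print('rim',onz(c,a(248,188,300,160,5),227).round(0))
for p in [(113,45),(328,68),(70,408),(290,435)]: print('clampbase',onz(c,a(*p,300,160,5),18)[:2].round(0))
print('cup',onz(c,(277,248),66).round(0)); print('earR',onz(c,a(332,210,300,160,5),178).round(0))
S=D['side']
for nm,p in [('earL outer',(287,165)),('earR outer',(395,135))]:
    print(nm,onz(S,a(*p,230,130,4.5),178).round(0))
E
```

```text
((178.9713134765625, 231.3155975341797), (32.049652099609375, 7.876609802246094), 5.194429397583008)
[[450.1 382.7]
 [478.  381.4]
 [468.6 267.1]
 [440.8 268.6]] [459.37144911 324.95548807  36.        ]
crate [668. 496.]
crate [670. 138.]
crate [410. 490.]
crate [413. 134.]
bal [466. 409.]
bal [466. 392.]
bal [456. 264.]
bal [443. 203.]
bal [462. 207.]
rim [ 554. -247.  227.]
clampbase [ 693. -183.]
clampbase [ 677. -338.]
clampbase [ 430. -152.]
clampbase [ 412. -307.]
cup [403. -24.  66.]
earR [ 549. -308.  178.]
earL outer [ 572. -197.  178.]
earR outer [ 534. -289.  178.]
```

```bash
python3 -m jog '[[[0.5,1,0.3,0,0,1],[0.5,1,0.3,0,0,1],[0.5,1,0.3,0,0,1],[0.5,1,0.3,0,0,1],[0.5,1,0.3,0,0,1],[0.5,1,0.3,0,0,1],[0.5,1,0.3,0,0,1]]]' 44; python3 -c "
from h import *
print(r.sense()['joint_pos'].round(1))"
```

```text
time_s: 0.73
tcp_pos: [378.5, -355.2, 292.3]
ee_rot: [[0.003, 0.55, 0.835], [0.002, 0.835, -0.55], [-1.0, 0.004, 0.001]]
ft_force: [0.4, -0.1, -0.2]
grip_width: 44.0
[ 52.   27.9 -21.4 102.9  12.4  51.5  -8.2]
```

```bash
cat > snap.py <<'E'
import sys,pickle
from h import *
n,t=sys.argv[1:3]
s=r.sense();c=r.camera(n)
if n=='wrist': c['view']=wristV(c,s)
save(t,c['img']);pickle.dump(c,open(t+'.pkl','wb'))
print(s['time_s'],s['tcp_pos'].round(1),s['ft_force'].round(2),round(s['grip_width'],1))
E
python3 snap.py wrist w1
```

```text
0.7333 [ 378.5 -355.2  292.3] [ 0.41 -0.14 -0.24] 44.0
```

View pics/w1.png

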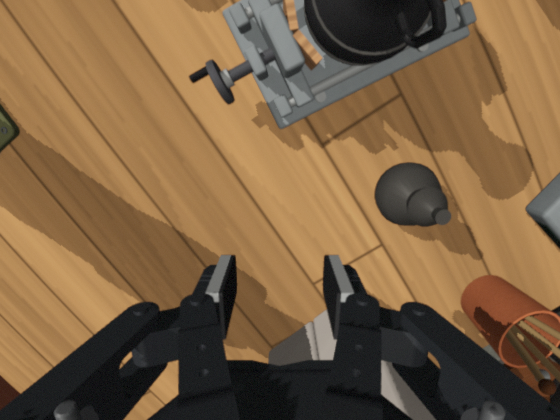

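```bash
python3 -m jog '[[[0.3,1,0.15,0,0,0.98],[0.3,1,0.15,0,0,0.98],[0.3,1,0.15,0,0,0.98],[0.3,1,0.15,0,0,0.98],[0.3,1,0.15,0,0,0.98],[0.3,1,0.15,0,0,0.98]]]'; python3 snap.py wrist w2
```

```text
time_s: 1.28
tcp_pos: [438.9, -151.9, 322.7]
ee_rot: [[0.004, 0.063, 0.998], [0.004, 0.998, -0.063], [-1.0, 0.005, 0.004]]
ft_force: [1.2, 0.5, -0.2]
grip_width: 43.9
1.2833 [ 438.9 -151.9  322.7] [ 1.17  0.46 -0.25] 43.9
```

View pics/w2.png

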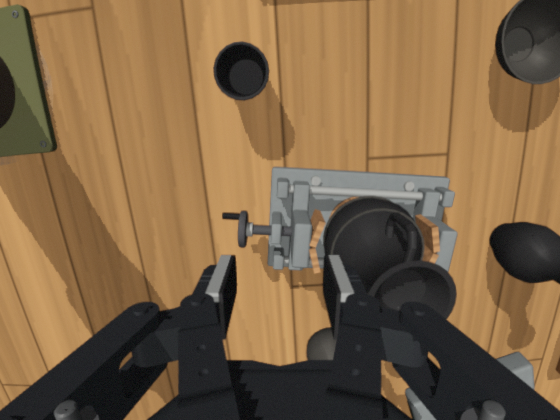

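```bash
python3 -m jog '[[[0.2,0.8,0,0,0,0],[0.2,0.8,0,0,0,0],[0.2,0.8,0,0,0,0],[0.2,0.8,0,0,0,0],[0.2,0.8,0,0,0,0]]]'; python3 snap.py wrist w3; python3 - <<'E'
from h import *
a=cv2.cvtColor(cv2.imread('pics/w2.png'),4)
save('w2z',np.clip(cv2.resize(a[170:350,260:480].astype(np.float32),None,fx=3.3,fy=3.3,interpolation=cv2.INTER_CUBIC)*2.5,0,255).astype(np.uint8))
E
```

```text
time_s: 1.75
tcp_pos: [480.0, 12.8, 322.5]
ee_rot: [[0.005, 0.057, 0.998], [0.008, 0.998, -0.057], [-1.0, 0.009, 0.005]]
ft_force: [-0.0, 0.3, -0.2]
grip_width: 44.1
1.75 [480.   12.8 322.5] [-0.04  0.26 -0.2 ] 44.1
```

View pics/w2z.png

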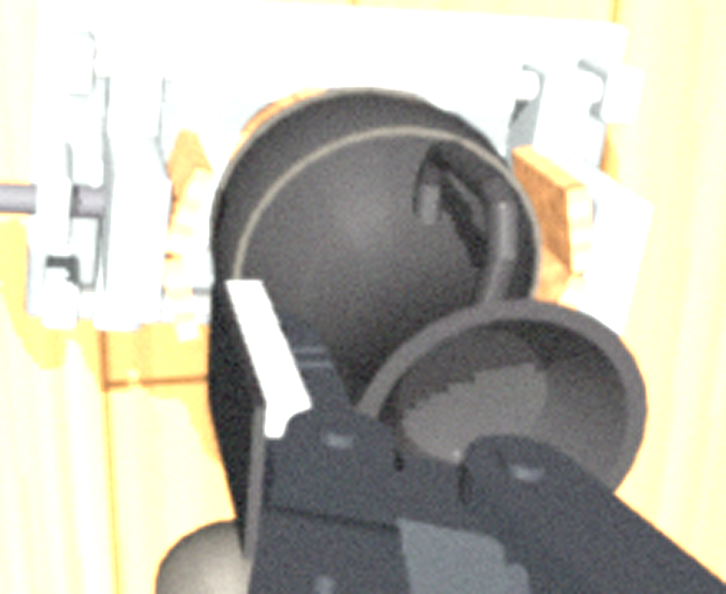

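View pics/w3.png

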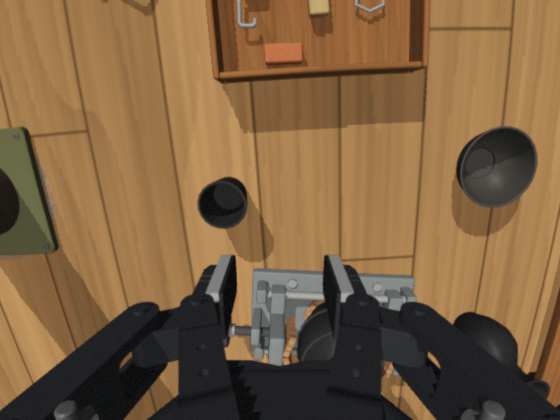

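```bash
python3 - <<'E'
from h import *
import pickle
c=pickle.load(open('w2.pkl','rb'))
f=lambda x,y:((x+.5)/3.3-.5+260,(y+.5)/3.3-.5+170)
for n,p,z in [('mid',(465,172),178),('up',(500,190),199),('low',(432,155),157),('rim',(505,440),227)]:
    print(n,onz(c,f(*p),z).round(1))
q=lambda P:((proj(c,P)+.5-[260,170])*3.3-.5).round(0).tolist()
print(q([[561,-187,z] for z in (161,178,195)]), q([[554,-247,227]]))
# rim silhouettes
for p in [(362,408),(647,405),(500,300),]: print(onz(c,f(*p),227).round(1))
# refined rim: ring of r42 at z227 drawn
im=c['img'].copy()
big=np.clip(cv2.resize(im[170:350,260:480].astype(np.float32),None,fx=3.3,fy=3.3,interpolation=cv2.INTER_CUBIC)*2.5,0,255).astype(np.uint8)
t=np.linspace(0,2*np.pi,60)
for x,y in q(np.stack([554+42*np.cos(t),-247+42*np.sin(t),0*t+227],1)): cv2.circle(big,(int(x),int(y)),1,(255,0,0),-1)
for x,y in q([[561,-187,z] for z in (161,178,195)]): cv2.circle(big,(int(x),int(y)),3,(0,255,0),-1)
save('w2o',big)
E
```

```text
mid [ 558.  -184.8  178. ]
up [ 560. -183.  199.]
low [ 555.3 -186.2  157. ]
rim [ 554.5 -245.8  227. ]
[[454.0, 160.0], [474.0, 178.0], [497.0, 198.0]] [[503.0, 444.0]]
[ 514.2 -232.4  227. ]
[ 594.  -238.1  227. ]
[ 549.9 -202.6  227. ]
```

View pics/w2o.png

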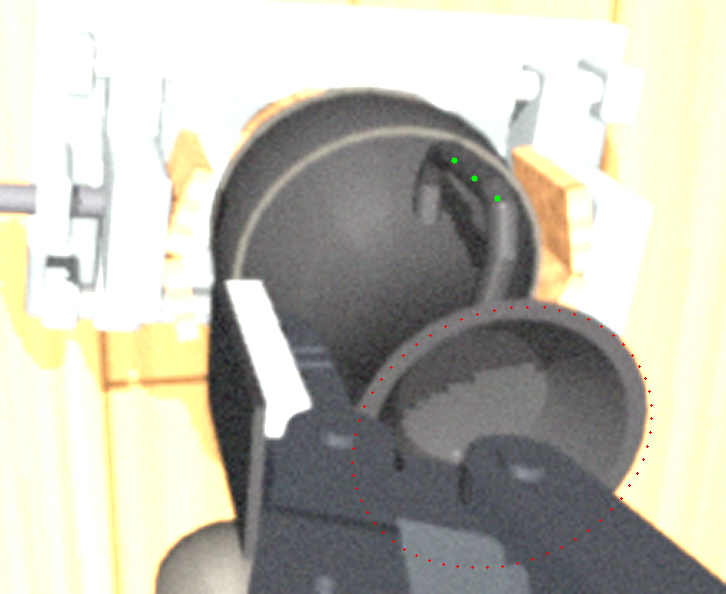

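```bash
python3 -m jog '[[[-0.02,0.9,-0.3,0,0,-0.045],[-0.02,0.9,-0.3,0,0,-0.045],[-0.02,0.9,-0.3,0,0,-0.045],[-0.02,0.9,-0.3,0,0,-0.045],[-0.02,0.9,-0.3,0,0,-0.045],[-0.02,0.9,-0.3,0,0,-0.045]]]'; python3 snap.py wrist w4
```

```text
time_s: 2.3
tcp_pos: [474.6, 192.3, 260.2]
ee_rot: [[0.001, 0.079, 0.997], [0.007, 0.997, -0.079], [-1.0, 0.007, 0.0]]
ft_force: [0.8, 0.5, -0.4]
grip_width: 43.8
2.3 [474.6 192.3 260.2] [ 0.83  0.49 -0.38] 43.8
```

View pics/w4.png

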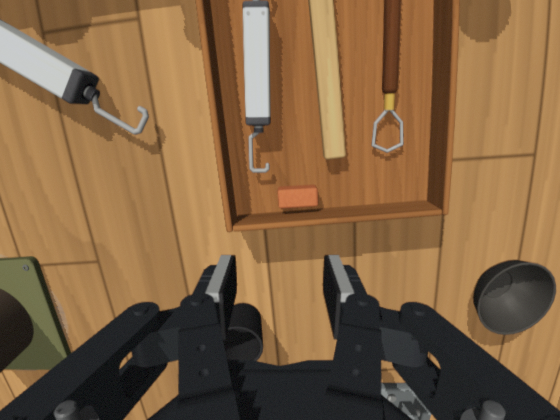

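Wrist view: balance sheath in the crate at px about x 245–270, y 2–125, hook at (258,170), tip to the right (+x). Measuring it against the left wall and batten.

```bash
python3 - <<'E'
from h import *
import pickle
c=pickle.load(open('w4.pkl','rb'));im=c['img'].astype(int)
m=(im.min(2)>140).astype(np.uint8);m[:,:225]=0;m[:,290:]=0;m[135:]=0
n,l,st,ce=cv2.connectedComponentsWithStats(m)
for i in range(1,n):
    if st[i,4]>300:
        for y in (20,40,60,80,100,110):
            xs=np.where(l[y]==i)[0]; print(y,xs[0],xs[-1],onz(c,(xs[0]-.5,y),36)[:2].round(1),onz(c,(xs[-1]+.5,y),36)[:2].round(1))
for nm,p,z in [('front cap edge L',(246,124),36),('R',(271,124),36),('cross L',(252,172),22),('cross R',(268,170),22),('tip end',(267,164),22),('walltop in',(213,60),55),('floor wall',(227,60),8),('batten L',(314,40),22),('back cap y',(257,2),36)]:
    print(nm,onz(c,p,z)[:2].round(1))
E
```

```text
20 243 267 [449.2 370.3] [475.8 368. ]
40 243 267 [447.1 350.4] [474.1 348.1]
60 244 268 [446.1 330. ] [473.4 327.7]
80 245 268 [445.  309.2] [471.6 307. ]
100 245 268 [442.7 288. ] [469.7 285.8]
110 246 268 [442.7 277.1] [468.7 274.9]
front cap edge L [441.6 261.6]
R [470.2 259.2]
cross L [441.3 203.1]
cross R [461.4 204. ]
tip end [460.8 211.6]
walltop in [416.1 329.7]
floor wall [424.  336.5]
batten L [525.9 347.2]
back cap y [466.3 386.5]
```

```bash
python3 -m jog '[[[-0.068,0.663,-0.1,0,0,0.01],[-0.068,0.663,-0.3,0,0,0.01],[-0.068,0.663,-0.5,0,0,0.01],[-0.068,0.663,-0.85,0,0,0.01],[-0.068,0.663,-0.85,0,0,0.01],[-0.068,0.663,-0.85,0,0,0.01],[-0.068,0.663,-0.85,0,0,0.01],[-0.068,0.663,-0.85,0,0,0.01]]]'; python3 snap.py wrist w5
```

```text
time_s: 3.02
tcp_pos: [462.6, 317.8, 89.6]
ee_rot: [[-0.0, 0.08, 0.997], [-0.001, 0.997, -0.08], [-1.0, -0.001, -0.0]]
ft_force: [-0.4, 0.5, 1.0]
grip_width: 44.5
3.0167 [462.6 317.8  89.6] [-0.42  0.48  1.05] 44.5
```

View pics/w5.png

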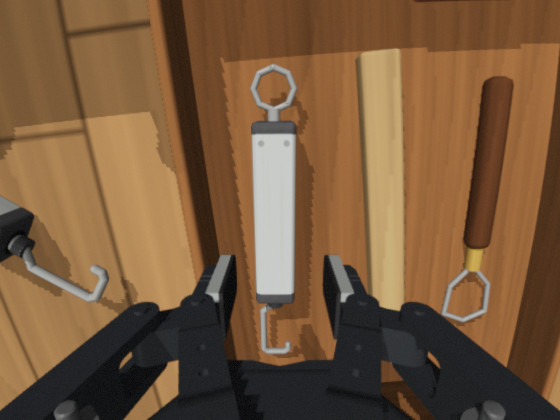

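```bash
python3 - <<'E'
from h import *
import pickle
c=pickle.load(open('w5.pkl','rb'))
for nm,p,z in [('bL',(252.5,123),36),('bR',(296,123),36),('fL',(257,303),36),('fR',(295,303),36),('wall top in',(178,220),55),('batten L',(362,150),22),('mL',(254,210),36),('mR',(295.5,210),36)]:
    print(nm,onz(c,p,z)[:2].round(1))
E
```

```text
bL [451.6 389.8]
bR [478.2 387.7]
fL [441.4 262.3]
fR [469.3 260.1]
wall top in [401.9 337.3]
batten L [522.2 366.2]
mL [446.8 334.1]
mR [474.3 331.9]
```

```bash
python3 -m jog '[[[0,0.035,-0.1,0,0,0],[0,0.035,-0.2,0,0,0],[0,0.035,-0.28,0,0,0],[0,0.035,-0.34,0,0,0],[0,0.035,-0.38,0,0,0],[0,0.035,-0.39,0,0,0],[0,0.035,-0.39,0,0,0]]]' 42; python3 snap.py wrist w6
```

```text
time_s: 3.65
tcp_pos: [464.4, 325.3, 13.9]
ee_rot: [[0.003, 0.082, 0.997], [0.002, 0.997, -0.082], [-1.0, 0.002, 0.003]]
ft_force: [-0.4, 0.6, 0.6]
grip_width: 42.1
3.65 [464.4 325.3  13.9] [-0.42  0.57  0.59] 42.1
```

View pics/w6.png

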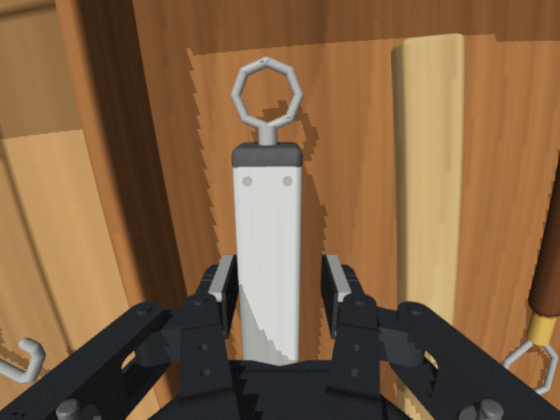

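```bash
python3 -m jog '[[[-0.01,0,-0.02,0,0,0],[-0.01,0,-0.02,0,0,0],[-0.01,0,-0.02,0,0,0]]]'; python3 -m jog '[[[0,0,0,0,0,0],[0,0,0,0,0,0],[0,0,0,0,0,0],[0,0,0,0,0,0],[0,0,0,0,0,0],[0,0,0,0,0,0]]]' 10
```

```text
time_s: 3.95
tcp_pos: [462.4, 325.8, 10.6]
ee_rot: [[0.004, 0.081, 0.997], [0.003, 0.997, -0.081], [-1.0, 0.003, 0.004]]
ft_force: [0.7, -1.2, -0.0]
grip_width: 42.1
time_s: 4.45
tcp_pos: [462.2, 326.1, 11.1]
ee_rot: [[0.004, 0.081, 0.997], [0.003, 0.997, -0.081], [-1.0, 0.003, 0.004]]
ft_force: [-1.0, -0.4, 5.1]
grip_width: 27.1
```

```bash
python3 -m jog '[[[0,0,0.05,0,0,0],[0,0,0.15,0,0,0],[0,0,0.3,0,0,0],[0,0,0.5,0,0,0],[0,0,0.7,0,0,0],[0,0,0.9,0,0,0],[0,0,0.9,0,0,0]]]'; python3 snap.py wrist w7; python3 snap.py side s7; python3 -c "
from h import *
a=cv2.cvtColor(cv2.imread('pics/s7.png'),4);save('s7z',cv2.resize(a[150:310,140:340],None,fx=4,fy=3.7,interpolation=cv2.INTER_CUBIC))"
```

```text
time_s: 5.03
tcp_pos: [465.4, 329.5, 198.8]
ee_rot: [[0.014, 0.081, 0.997], [0.012, 0.997, -0.081], [-1.0, 0.013, 0.013]]
ft_force: [0.9, 1.9, -1.6]
grip_width: 26.9
5.0333 [465.4 329.5 198.8] [ 0.95  1.95 -1.61] 26.9
5.0833 [464.3 328.  195.5] [-0.45 -0.53 -2.69] 26.9
```

View pics/w7.png

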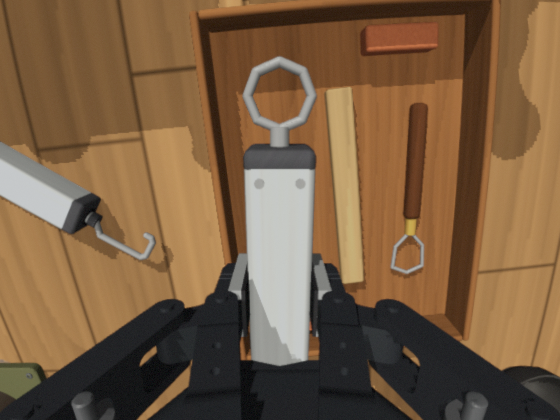

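View pics/s7z.png

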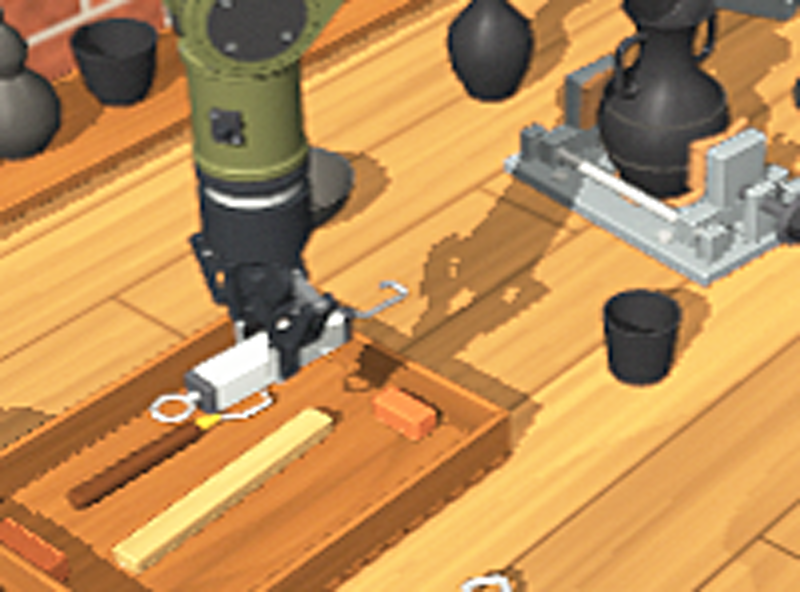

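```bash
python3 -m jog '[[[0.03,-0.12,-0.1,-0.02,0.025,-0.045],[0.08,-0.32,-0.1,-0.02,0.025,-0.045],[0.12,-0.52,-0.1,-0.02,0.025,-0.045],[0.12,-0.72,-0.1,-0.02,0.025,-0.045],[0.12,-0.9,-0.1,-0.02,0.025,-0.045],[0.12,-1,-0.1,-0.02,0.025,-0.045],[0.12,-1,-0.1,-0.02,0.025,-0.045]]]';  python3 snap.py wrist w8
```

```text
time_s: 5.72
tcp_pos: [485.0, 117.8, 170.4]
ee_rot: [[-0.013, 0.113, 0.993], [-0.014, 0.993, -0.114], [-1.0, -0.015, -0.011]]
ft_force: [-0.4, -0.1, -2.1]
grip_width: 27.0
5.7167 [485.  117.8 170.4] [-0.37 -0.07 -2.07] 27.0
```

View pics/w8.png

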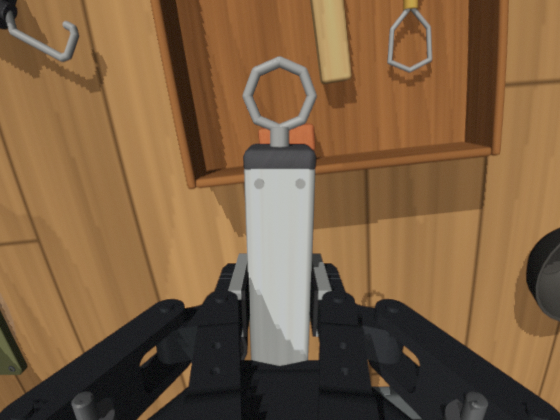

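```bash
python3 -m jog '[[[0.1,-0.15,0,0,0,0],[0.15,-0.35,0,0,0,0],[0.17,-0.55,0,0,0,0],[0.17,-0.72,0,0,0,0],[0.17,-0.82,0,0,0,0],[0.17,-0.85,0,0,0,0],[0.17,-0.85,0,0,0,0],[0.17,-0.85,0,0,0,0]]]'; python3 -m jog '[[[0,0,0,0,0,0],[0,0,0,0,0,0]]]'; python3 snap.py top t9;python3 snap.py side s9; python3 -c "
from h import *
a=cv2.cvtColor(cv2.imread('pics/s9.png'),4);save('s9z',cv2.resize(a[110:240,200:370],None,fx=4.5,fy=4.5,interpolation=cv2.INTER_CUBIC))
a=cv2.cvtColor(cv2.imread('pics/t9.png'),4);save('t9z',cv2.resize(a[150:270,240:400],None,fx=4.8,fy=4.8,interpolation=cv2.INTER_CUBIC))"
```

```text
time_s: 6.43
tcp_pos: [519.3, -46.1, 170.3]
ee_rot: [[-0.012, 0.108, 0.994], [-0.008, 0.994, -0.108], [-1.0, -0.009, -0.011]]
ft_force: [0.3, 1.2, -1.7]
grip_width: 26.8
time_s: 6.6
tcp_pos: [519.5, -43.0, 170.2]
ee_rot: [[-0.012, 0.104, 0.995], [-0.006, 0.995, -0.104], [-1.0, -0.007, -0.011]]
ft_force: [-0.6, -0.6, -1.9]
grip_width: 27.1
6.6 [519.5 -43.  170.2] [-0.63 -0.64 -1.95] 27.1
6.65 [519.4 -43.6 170.2] [ 0.12 -0.37 -2.6 ] 26.8
```

View pics/s9z.png

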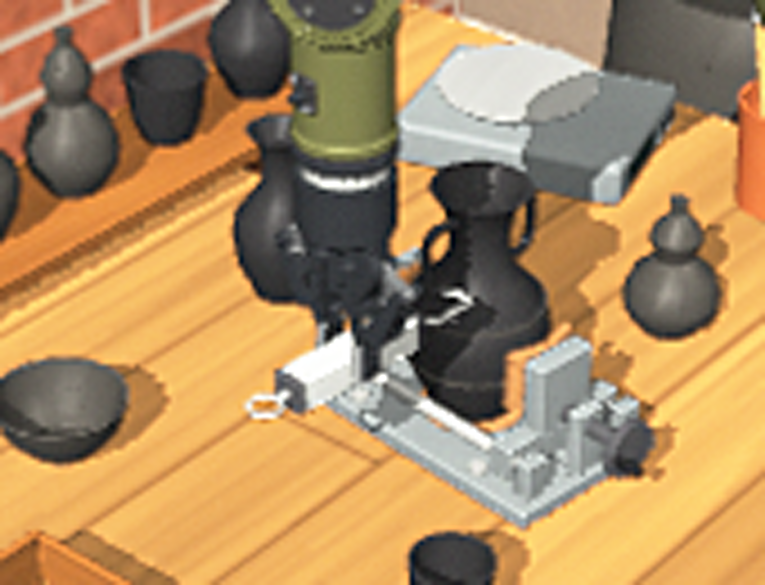

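View pics/t9z.png

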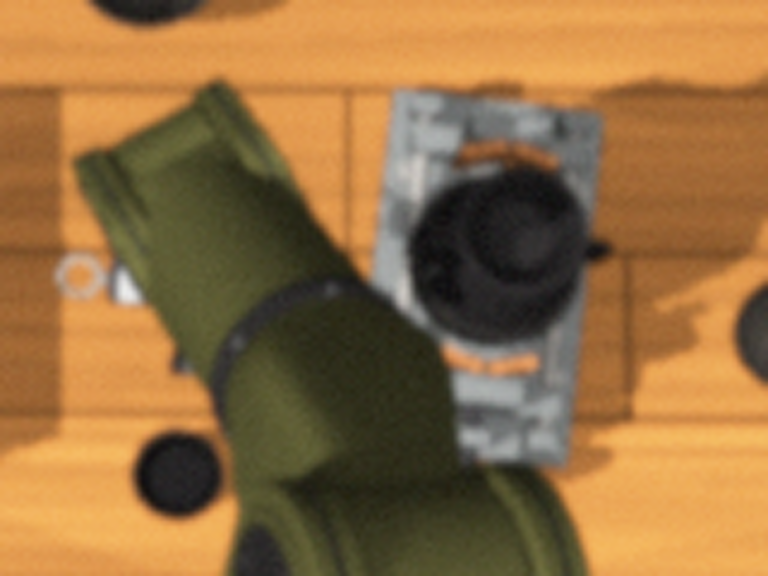

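```bash
cat > ov.py <<'E'
import sys,pickle
from h import *
# overlay predicted hook + ear on a side picture: args pickle-tag, rod(mm)
tag=sys.argv[1];rod=float(sys.argv[2]);x0,y0,f=200,110,4.5
if len(sys.argv)>3: x0,y0,f=map(float,sys.argv[3:6])
x0=int(x0);y0=int(y0)
c=pickle.load(open(tag+'.pkl','rb'));s=r.sense()
R=np.array(s['ee_rot']);t=np.array(s['tcp_pos'])
bx=-R[:,1];by=np.array([R[0,2],R[1,2],R[2,2]]);up=-R[:,0]
seat=t+bx*(114+rod)+up*10.9
w=int(760/f);h=int(580/f)
big=cv2.resize(c['img'][y0:y0+h,x0:x0+w],None,fx=f,fy=f,interpolation=cv2.INTER_CUBIC)
def dot(P,col):
    for x,y in (proj(c,P)+.5-[x0,y0])*f-.5: cv2.circle(big,(int(x),int(y)),2,col,-1)
dot([seat+7*bx-10*by,seat+7*bx+10*by,seat-2.5*bx+10*by,seat-33*bx-10*by],(255,0,0))
dot([seat],(255,0,255))
ear=np.array([559,-185.5,178.])
dot([ear+[0,0,z] for z in (-17,0,17)],(0,255,0))
save(tag+'o',big)
e=np.array([.105,.995,0]);n=np.array([.995,-.105,0]);d=seat-ear
print('seat',seat.round(1),'rel ear: out',round(d@e,1),'side',round(d@n,1),'up',round(d[2],1))
E
python3 ov.py s9 0
```

```text
seat [ 507.5 -157.5  182.1] rel ear: out 22.4 side -54.1 up 4.1
```

View pics/s9o.png

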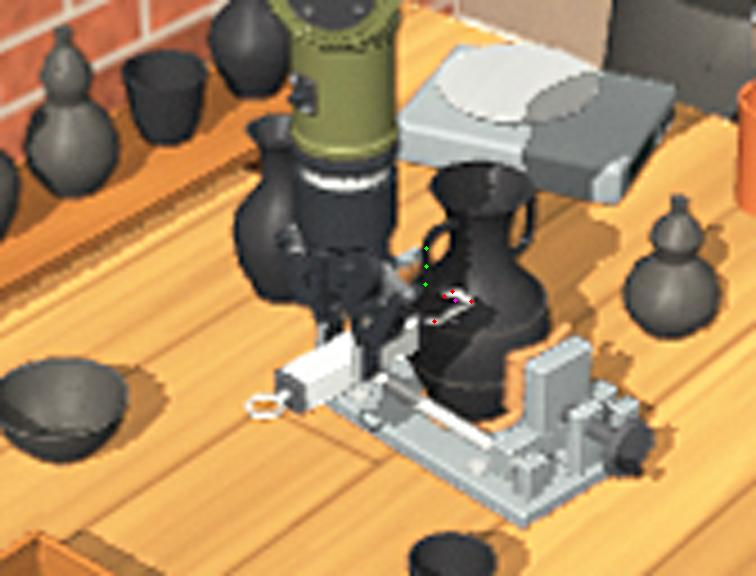

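```bash
python3 ov.py s9 0 282 145 18 ; python3 -c "
from h import *
a=cv2.imread('pics/s9o.png');cv2.imwrite('pics/s9p.png',a[:580])"
```

```text
seat [ 507.5 -157.5  182.1] rel ear: out 22.4 side -54.1 up 4.1
```

View pics/s9p.png

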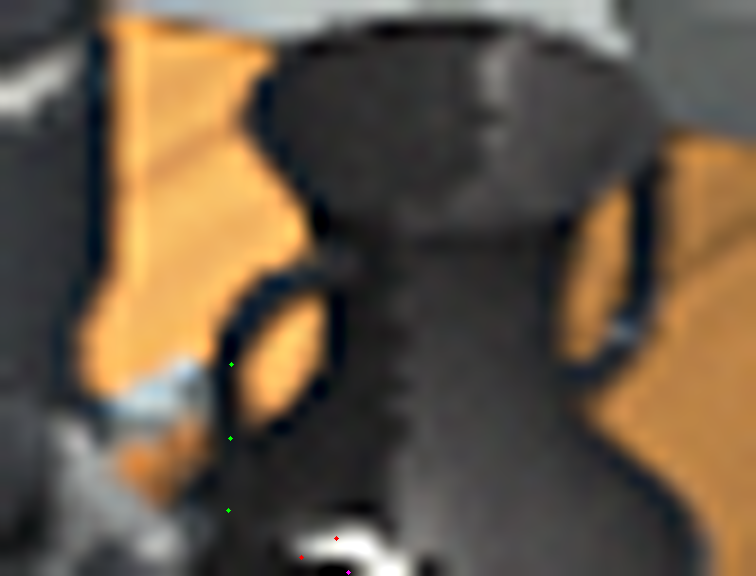

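```bash
python3 -m jog '[[[-0.005,-0.05,-0.015,0.01,-0.02,0],[-0.01,-0.1,-0.015,0.01,-0.02,0],[-0.015,-0.15,-0.015,0.01,-0.02,0],[-0.02,-0.18,-0.015,0.01,-0.02,0],[-0.02,-0.186,-0.015,0.01,-0.02,0],[-0.02,-0.186,-0.015,0.01,-0.02,0],[-0.02,-0.186,-0.015,0.01,-0.02,0]]]'; python3 snap.py side s10; python3 ov.py s10 0 265 125 8
```

```text
time_s: 7.28
tcp_pos: [515.6, -81.3, 167.4]
ee_rot: [[-0.001, 0.105, 0.994], [-0.001, 0.994, -0.105], [-1.0, -0.001, -0.001]]
ft_force: [-0.4, 0.8, -2.3]
grip_width: 26.7
7.2833 [515.6 -81.3 167.4] [-0.37  0.79 -2.31] 26.7
seat [ 503.7 -194.3  178.4] rel ear: out -14.5 side -54.1 up 0.4
```

View pics/s10o.png

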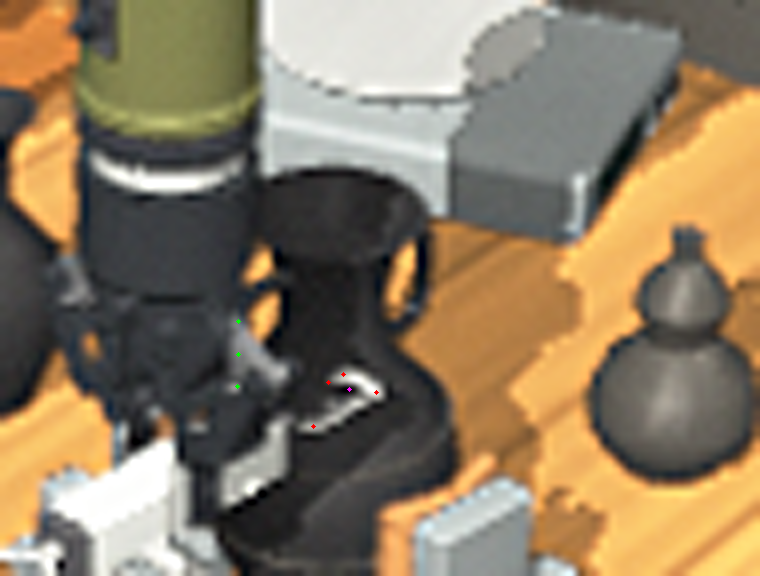

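```bash
python3 -m jog '[[[0.05,-0.005,0,0,0,0],[0.1,-0.01,0,0,0,0],[0.14,-0.015,0,0,0,0],[0.16,-0.017,0,0,0,0],[0.165,-0.017,0,0,0,0],[0.165,-0.017,0,0,0,0],[0.165,-0.017,0,0,0,0]]]'; python3 snap.py side s11; python3 ov.py s11 0 265 125 10
```

```text
time_s: 7.92
tcp_pos: [548.0, -84.1, 167.2]
ee_rot: [[-0.002, 0.104, 0.995], [-0.001, 0.995, -0.104], [-1.0, -0.001, -0.002]]
ft_force: [-0.4, 0.2, -2.7]
grip_width: 27.3
7.9167 [548.  -84.1 167.2] [-0.36  0.25 -2.71] 27.3
seat [ 536.1 -197.6  178.4] rel ear: out -14.4 side -21.5 up 0.4
```

View pics/s11o.png

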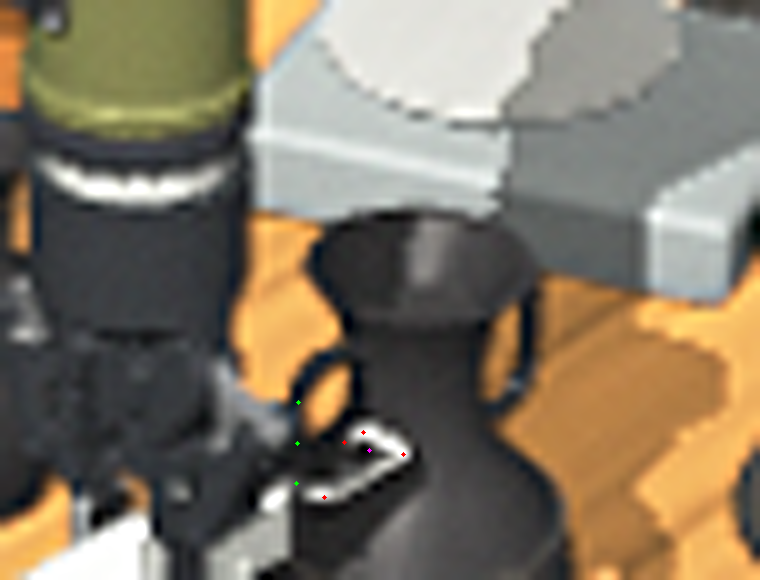

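```bash
python3 -m jog '[[[0.015,0,0,0,0,0],[0.03,-0.003,0,0,0,0],[0.045,-0.005,0,0,0,0],[0.06,-0.006,0,0,0,0],[0.06,-0.006,0,0,0,0]]]'; python3 -m jog '[[[0.015,0,0,0,0,0],[0.03,-0.003,0,0,0,0],[0.045,-0.005,0,0,0,0],[0.048,-0.005,0,0,0,0],[0.048,-0.005,0,0,0,0]]]'; python3 snap.py side s12; python3 ov.py s12 0 265 125 10; python3 snap.py wrist w12
```

```text
time_s: 8.38
tcp_pos: [560.9, -85.5, 167.3]
ee_rot: [[-0.001, 0.105, 0.994], [-0.001, 0.994, -0.105], [-1.0, -0.001, -0.001]]
ft_force: [-0.3, 0.2, -2.5]
grip_width: 26.7
time_s: 8.8
tcp_pos: [570.8, -86.4, 167.3]
ee_rot: [[-0.0, 0.105, 0.994], [-0.001, 0.994, -0.105], [-1.0, -0.001, -0.0]]
ft_force: [-0.6, -0.4, -1.3]
grip_width: 26.8
8.8 [570.8 -86.4 167.3] [-0.57 -0.35 -1.3 ] 26.8
seat [ 558.6 -199.8  178.3] rel ear: out -14.3 side 1.1 up 0.3
8.85 [570.5 -86.4 167.3] [ 0.54  0.69 -2.13] 26.8
```

View pics/s12o.png

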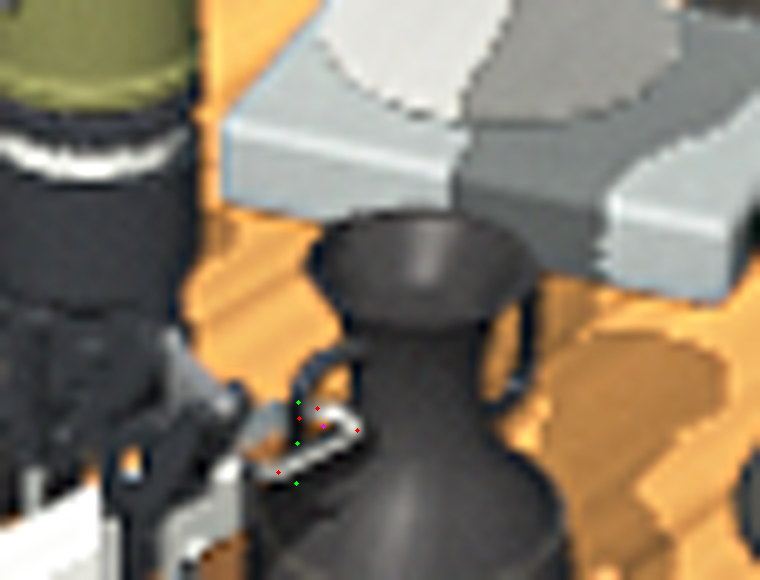

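View pics/w12.png

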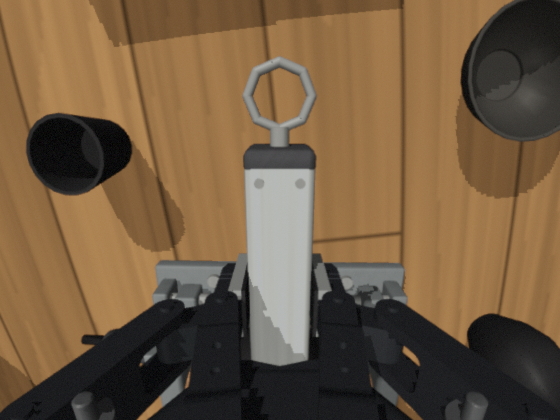

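```bash
python3 -m jog '[[[0,0.02,0,0,0,0],[0,0.04,0,0,0,0],[0.003,0.06,0,0,0,0],[0.004,0.08,0,0,0,0],[0.005,0.1,0,0,0,0],[0.005,0.1,0,0,0,0],[0.005,0.1,0,0,0,0]]]'; python3 snap.py side s13; python3 ov.py s13 0 265 125 10
```

```text
time_s: 9.48
tcp_pos: [571.5, -66.6, 167.3]
ee_rot: [[-0.001, 0.104, 0.995], [-0.002, 0.995, -0.104], [-1.0, -0.002, -0.001]]
ft_force: [0.2, -1.7, -2.7]
grip_width: 27.0
9.4833 [571.5 -66.6 167.3] [ 0.15 -1.69 -2.67] 27.0
seat [ 559.5 -180.3  178.3] rel ear: out 5.3 side -0.0 up 0.3
```

View pics/s13o.png

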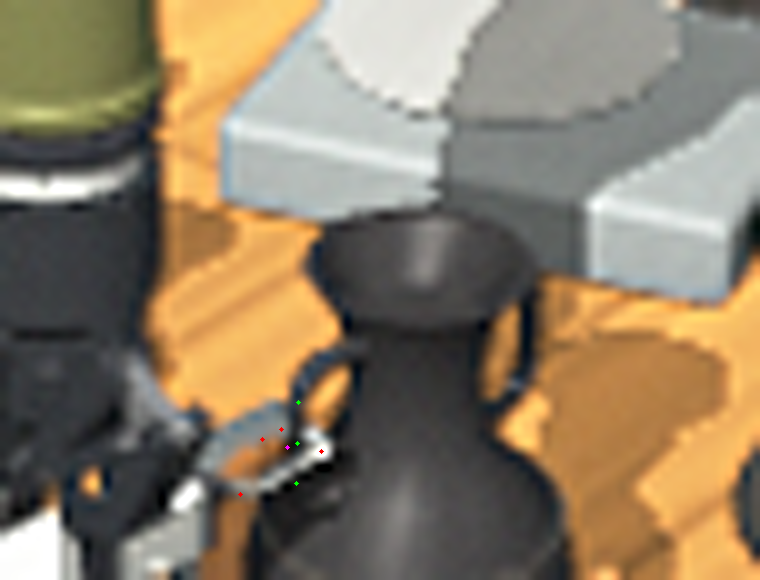

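```bash
python3 -m jog '[[[0.003,0.03,0,0,0,0],[0.006,0.06,0,0,0,0],[0.01,0.1,0,0,0,0],[0.014,0.14,0,0,0,0],[0.018,0.17,0,0,0,0],[0.02,0.19,0,0,0,0],[0.021,0.2,0,0,0,0],[0.021,0.2,0,0,0,0]]]'; python3 -m jog '[[[0,0,0,0,0,0],[0,0,0,0,0,0],[0,0,0,0,0,0]]]'; python3 snap.py side s14; python3 ov.py s14 40 255 125 10;python3 -c "
from h import *
for i in range(4):
  print(r.sense()['ft_force'].round(2)); r.camera('wrist')"
```

```text
time_s: 10.2
tcp_pos: [575.1, -29.0, 166.9]
ee_rot: [[-0.003, 0.105, 0.994], [-0.006, 0.994, -0.105], [-1.0, -0.006, -0.002]]
ft_force: [1.5, -7.7, -3.1]
grip_width: 26.7
time_s: 10.45
tcp_pos: [574.8, -31.8, 166.5]
ee_rot: [[-0.004, 0.107, 0.994], [-0.01, 0.994, -0.107], [-1.0, -0.011, -0.003]]
ft_force: [0.6, -9.5, -3.7]
grip_width: 26.9
10.45 [574.8 -31.8 166.5] [ 0.56 -9.53 -3.68] 26.9
seat [ 558.4 -184.8  179. ] rel ear: out 0.6 side -0.6 up 1.0
[ 1.44 -8.69 -4.3 ]
[ 0.74 -7.96 -4.03]
[ 1.02 -8.75 -3.22]
[ 0.76 -8.8  -3.58]
```

View pics/s14o.png

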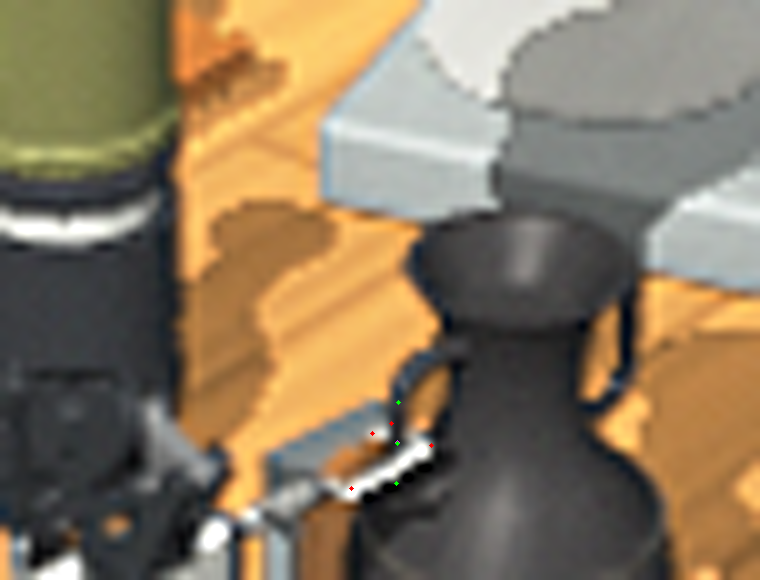

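```bash
python3 -m jog '[[[0.003,0.03,0,0.02,-0.008,0],[0.006,0.06,0,0.02,-0.008,0],[0.009,0.085,0,0.02,-0.008,0],[0.011,0.105,0,0.02,-0.008,0],[0.012,0.115,0,0.02,-0.008,0],[0.012,0.115,0,0.02,-0.008,0],[0.012,0.115,0,0.02,-0.008,0],[0.012,0.115,0,0.02,-0.008,0]]]';  python3 snap.py side s15; python3 ov.py s15 60 230 125 8;python3 -c "
from h import *
for i in range(8):
  s=r.sense();print(s['tcp_pos'].round(2),s['ft_force'].round(2)); r.camera('wrist')"
```

```text
time_s: 11.37
tcp_pos: [576.9, -13.6, 166.1]
ee_rot: [[-0.001, 0.109, 0.994], [-0.007, 0.994, -0.109], [-1.0, -0.007, -0.0]]
ft_force: [0.4, -11.4, -1.8]
grip_width: 26.8
11.3667 [576.9 -13.6 166.1] [  0.37 -11.37  -1.81] 26.8
seat [ 558.1 -186.5  178.3] rel ear: out -1.1 side -0.8 up 0.3
[576.97 -13.6  166.1 ] [ -0.12 -11.8   -2.04]
[576.98 -13.63 166.12] [  0.84 -11.69  -2.55]
[576.96 -13.62 166.11] [  1.36 -12.03  -2.81]
[576.93 -13.66 166.11] [  1.19 -11.63  -3.02]
[576.97 -13.61 166.12] [  0.79 -10.56  -2.6 ]
[576.94 -13.6  166.11] [  1.48 -11.46  -2.45]
[576.93 -13.65 166.12] [ -0.12 -10.8   -2.78]
[576.96 -13.63 166.12] [  0.7  -11.43  -1.16]
```

View pics/s15o.png

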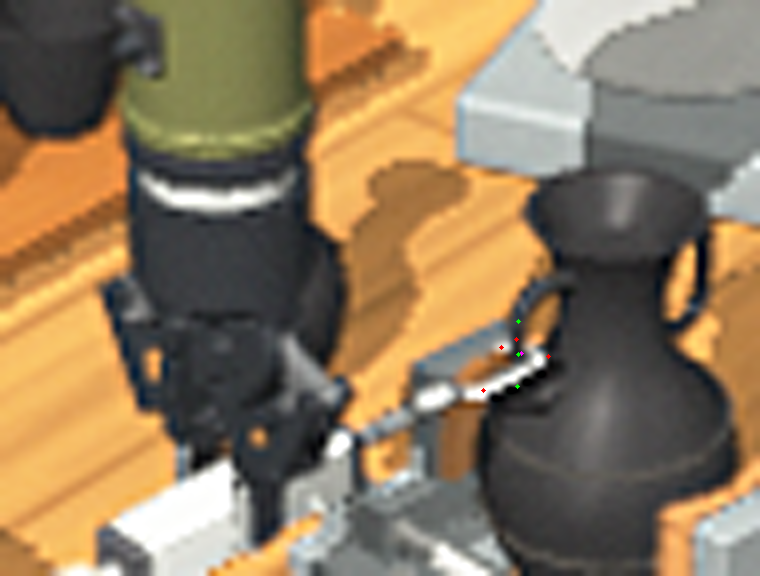

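```bash
python3 -c "
from h import *
a=cv2.cvtColor(cv2.imread('pics/s15.png'),4);save('s15z',cv2.resize(a[160:190,262:302],None,fx=19,fy=19,interpolation=cv2.INTER_CUBIC))
import pickle
c=pickle.load(open('s15.pkl','rb'));s=r.sense();R=s['ee_rot'];t=s['tcp_pos']
o=t-R[:,1]*1-R[:,0]*10.9
for d in (65,85,105,125,173-33): print(d,((proj(c,[o-R[:,1]*d])[0]+.5-[262,160])*19-.5).round(0))
"
```

```text
65 [208. 399.]
85 [288. 357.]
105 [368. 315.]
125 [446. 273.]
140 [504. 243.]
```

View pics/s15z.png

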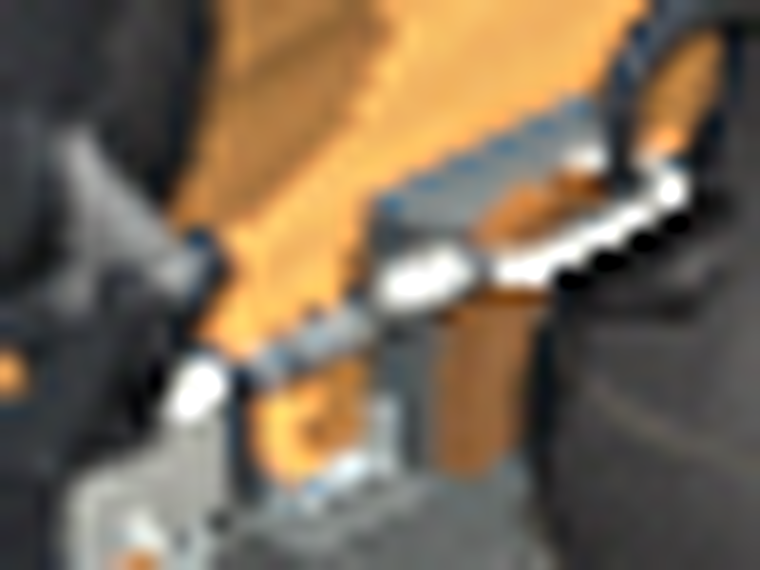

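```bash
python3 -c "
from h import *
s=r.sense();print(s['time_s'],s['tcp_pos'].round(2),s['ft_force'].round(2),np.abs(s['qvel']).max());print(r.close_job())"
```

```text
11.8167 [576.93 -13.64 166.12] [  2.09 -11.19  -1.84] 0.0476018970519739
the job is handed in; nothing more can be done
None
```

I took the balance out of the crate and lifted it level. Its hook went into the ear from the robot's side, and I drew it straight out along the ear. I handed the job in at 11.8 s, still holding it by the sheath under load.

- **Rod draw:** The pull averaged about 11.4 N, which puts the rod at about 56–57 mm. The arm's position relative to the ear gives about 58.5 mm. The two readings differ by about 2 mm, but both are inside 52–68 mm and well short of the 80 mm ring.
- **Hook and alignment:** The hook seat came out within about 2 mm of the bar's middle, both from the arm's position and in the side picture. The balance is level, about 163 mm up and lined up with the estimated ear direction to well under 0.05 rad.
- **Stillness:** Over the last half second the gripper tip moved less than 0.1 mm. The finger opening stayed at 27 mm.
- **Not confirmed:** I couldn't read the broad ring at the sheath mouth, because the side picture is too coarse and the arm blocks the top view. The cup, bowl and jar weren't re-measured at the end, though every move kept clear of them and none showed a contact force.

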